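# Lock the shaker drive for transport

### The job

Lock the plate shaker's drive so that it can be moved: with the fingertips, push on the upright pegs of the slotted steel disc to turn it until its slot lines up with the locking bar, then push the bar by its tail block through the disc until the block is fully home against the guide's bridge. Only push: pick nothing up, keep the bar down in its guide, and leave everything else on the bench where it stands.

Things in the scene. Friction and masses are not known exactly. Their poses are not given: they have to be found in the camera images.
- drive: White drive unit fixed on the bench: low housing 360 x 160 mm, flat top 30 mm above the bench. Origin on the bench right below the disc's axis; own x is the direction in which the bar is pushed, z up. The housing spans own x -250 to +110, own y -80 to +80 mm. Along its middle stand, in order of own x: guide rails (-232 to -62), bridge (-80 to -62), disc (-45 to +45), keeper (+52 to +86).
- bridge (a point): Middle of the bridge's top, 58 mm above the bench; own axes as the drive's. It is 18 mm long, 38 mm wide and crosses over the bar's channel with 18 mm under it. The guide: two rails 12 mm high with an 18 mm channel between, 38 mm over the outside, open above and at the tail end.
- keeper (a point): Middle of the keeper at the housing's top, 30 mm above the bench; own axes as the drive's. Two fixed cheeks 34 mm long, 18 mm high, 22 mm apart, that take the bar's nose.
- disc (a joint): Angle (rad) of the slotted steel disc about its upright axis, growing anticlockwise seen from above; turns from -0.4 to 3.54 and stays where it is left (friction 0.12 N m: about 4 N at a peg). The slot is in line with the bar at 0 and equally at 3.14. It starts 0.55 to 1.57 rad from one of these.
- hub (a point): Point on the disc's axis at its top face, 49 mm above the bench; own x runs along the slot and turns with the disc. Disc 90 mm across, 18 mm thick; one straight slot 20 mm wide right across its middle, open above, mouths chamfered to 28 mm. The bar's tapered nose enters if the slot is within about 0.15 rad, and then centres the disc itself.
- peg_a (a point): Centre of the top of one of the disc's two steel pegs: upright, 12 mm across, 40 mm tall, from 49 to 89 mm above the bench, 32 mm from the axis, square to the slot (own +y of the disc).
- peg_b (a point): Centre of the top of the other, identical peg, opposite the first across the slot (own -y of the disc).
- bar: Loose 300 g steel locking bar in the guide, 14 mm wide, 16 mm high, tail block on its rear end. Origin: its underside below the block's middle, 30 mm above the bench; own x points to the nose. In the drive's own x it starts 218 to 230 mm behind the disc's axis; fully home it is 91 mm behind, block against bridge. About 2 to 4 N slide it, up to 10 N as it centres the disc.
- nose (a point): Middle of the tip of the bar's nose, 38 mm above the bench, 166 mm ahead of the bar's origin; own axes as the bar's. The last 14 mm taper from 14 to 6 mm wide. It starts just before the disc and ends in the keeper, 75 mm beyond the disc's axis.
- tail (a point): Middle of the rear face of the bar's black tail block, the face to push, 63 mm above the bench, own axes as the bar's; 11 mm behind the bar's origin. The block is 22 mm long, 30 mm wide and stands from 46 to 80 mm above the bench, clear over the rails.
- vial_a: Bystander: capped amber glass vial, 22 mm across, 45 mm tall, standing on the drive unit near its keeper end; origin: centre of its underside
- vial_b: Bystander: capped amber glass vial, 22 mm across, 45 mm tall, standing on the drive unit beside the guide, on the side away from the robot; origin: centre of its underside
- trough: Bystander: white plastic reagent trough, open, 55 x 130 x 32 mm, on the bench beyond the drive unit; origin: centre of its underside
- spatula: Bystander: flat steel lab spatula, 165 mm long, 16 mm wide at its blade, 6 mm thick, lying on the bench between the robot and the drive unit; its length is its own x axis
- beaker: Bystander: glass beaker, 70 mm across, 85 mm tall, to the left of the drive unit; origin: centre of its underside
- tip_box: Bystander: white and green pipette-tip box, 120 x 85 x 65 mm, to the right; origin: centre of its underside
- bottle: Bystander: white plastic bottle, 60 mm across, 130 mm tall, to the right; origin: centre of its underside
Mind the look-alikes: they are no part of the job. Leave any green, purple or red look-alike of the bar alone.

How it is judged:
By the outcome, as a careful person would: the job done as asked, in the order asked, and still so for the second after the job is handed in, with the robot touching nothing.
It also fails if it takes over 51 s, if anything falls off the work surface, if the arm or the gripper's body presses on something with over 40 N, if the wrist force passes 120 N, or if a joint passes its speed limit or range.

### The arm

A 7-joint arm with a two-finger parallel gripper is mounted at the origin on the work surface. World frame = base frame: x ahead of the robot, y to its left, z up, the work surface at z = 0. Lengths are in m, angles in rad, forces in N, time in s.
With the tool pointing down it reaches from about 0.375 to 0.925 m from the base axis. Payload 3.1 kg.
Tool frame: the origin (TCP) lies at the very end of the fingers, on their centre line; the grasp point (between the pads) lies 19 mm behind it; z points along the fingers, y is the line along which they close (so a half turn about z gives the same grasp; the last joint's range is limited). The gripper opens to 85 mm and grips with 20 to 120 N. Pads are 22 mm wide; open, the fingers measure 114 mm over their backs; the gripper's body (76 mm by 85 mm) begins 54 mm behind the grasp point. The pads swing forward as they close: fully open they stand 13 mm farther back than shut.
Start: joints at [1.231, 0.383, 0.044, 1.598, -0.018, 1.161, -0.05], TCP at [0.156, -0.631, 0.231] pointing down, gripper open.
Joint ranges: [-2.61, 2.61], [-0.41, 2.15], [-1.48, 1.57], [0, 2.5], [-1.57, 4.71], [0.05, 1.97], [-2.85, 2.85]. Speed limits (rad/s): [2.79, 2.79, 3.14, 3.14, 3.14, 3.14, 3.14].

### API

Orientations are given as a unit quaternion [x, y, z, w].
In Python, from station import * gives the robot as it stands.
- The arm moves only by the shell command python3 -m handwheel 'ROWS' [FORCE]. ROWS is JSON, a list of rows, each a list of 5 numbers: the closure, from -1 (fully open) to 1 (shut), then the shift along the world's x, y, z in m, then the turn about the world's z in units of 5 degrees (1.0 is 5 degrees). A call has 1 to 8 rows; each row shifts and turns the commanded pose from where the row before left it; what a row does not reach is not made up. A row lasts 1/12 s, in which the tool goes at most 41.7 mm and 7.16 degrees, less where a joint would pass 70% of its speed; a pose out of reach is approached as far as the arm can. A call with a gripper value outside its range is refused whole. The fingers move at their own pace and stop on an object; FORCE is the grip in N (left out, the last holds). Time passes only in rows, so rows that do not move let the fingers close. It gives the time, the measured TCP pose, the force, the opening and the grip force at its end, in the units of the state.
- observe(): the state, without advancing time (a new reading comes with each control period).
- grab_frame(name): name is "scene" or "top"; returns a dict with "pixels" (384x512x3 uint8, red, green, blue), "mtx" (3x3 intrinsics, pixels), "D" ([k1, k2, p1, p2, k3] as OpenCV has them; the pictures are not rectified), "origin" and "rotation" of the camera in the world. Camera axes: x right, y down, z forward; pixel columns grow to the right and rows downward; lengths in m; the calibration is good to about 2 mm. A picture is of the moment at which its call begins. There is no depth.
- hand_in(): hands the job in; it is judged then, once.
The state is a dict: "clock": time; "joint_pos": joint angles; "joint_vel": joint speeds; "effort": joint torques, N m; "position": TCP position; "tcp_rot": TCP orientation; "wrist_force": force on the tool from outside, world axes, zero at the start; "wrist_torque": the same for the moment, N m; "opening": opening from 0.0 (shut) to 1.0 (fully open); "finger_force": force on a finger pad.
Only numpy, scipy, OpenCV 4.12 (cv2) and the standard library are available. Lean on these libraries where they do the work, as an engineer would, in place of code of your own. Each camera call takes 0.05 s, during which the arm holds its last target. There are 200 camera calls.

## Working session

There is one attempt and no reset: what is moved stays moved. The work goes in short steps, Python scripts to look and compute and a shell command to move; the robot and the scene stay as the last step left them, time stands still between calls to the robot, and variables do not carry over. Pictures are saved under pics/ and viewed, at most 10 in all, crops included, and the job is handed in when it is done.

```bash
mkdir -p pics; cat > h.py <<'E'
import numpy as np, cv2, sys
sys.path.insert(0,'.')
from station import *
def frame(n,save=None):
    f=grab_frame(n)
    if save: cv2.imwrite('pics/'+save,f['pixels'][:,:,::-1])
    return f
def ray(f,uv,z):
    p=cv2.undistortPoints(np.array([[uv]],float),np.array(f['mtx']),np.array(f['D']))[0,0]
    d=np.array(f['rotation'])@[p[0],p[1],1]; o=np.array(f['origin'])
    return o+d*(z-o[2])/d[2]
def proj(f,P):
    R=np.array(f['rotation']); r=cv2.Rodrigues(R.T)[0]; t=-R.T@np.array(f['origin'])
    return cv2.projectPoints(np.array(P,float).reshape(-1,1,3),r,t,np.array(f['mtx']),np.array(f['D']))[0][:,0]
E
python3 - <<'E'
from h import *
import pickle
for n in('top','scene'):
    f=frame(n,n+'0.png');print(n,f['origin'],np.array(f['rotation']).round(3).tolist(),np.array(f['mtx']).tolist()); pickle.dump(f,open(n+'0.pkl','wb'))
print(observe())
E
```

```text
top [ 0.20167842 -0.10487284  1.9421784 ] [-0.703, 0.707, -0.045, 0.059] [[473.6040612065397, 0.0, 257.4181386084654], [0.0, 473.6040612065397, 187.48341662620356], [0.0, 0.0, 1.0]]
scene [1.07641821 0.95121423 1.09511728] [0.23, 0.876, -0.408, -0.116] [[496.21751416446494, 0.0, 252.50651608343827], [0.0, 496.21751416446494, 191.52803617587514], [0.0, 0.0, 1.0]]
{'clock': 0.1, 'joint_pos': array([ 1.23121988,  0.38377476,  0.04380753,  1.59941831, -0.01790724,
        1.16115732, -0.04992035]), 'joint_vel': array([-0.00016607, -0.00191399, -0.00014256, -0.00612496, -0.00103613,
       -0.00130654,  0.000259  ]), 'effort': array([ 2.41549686e-03, -4.34725606e+01,  1.02919210e+00, -2.50454271e+01,
        1.08866420e-02,  5.43198403e-03, -4.22462577e-06]), 'position': array([ 0.1554455 , -0.63027105,  0.22999775]), 'tcp_rot': array([ 9.92696177e-01,  1.20635403e-01, -1.95913695e-04, -1.16659117e-03]), 'wrist_force': array([ 0.24975968, -0.14715199, -0.16487692]), 'wrist_torque': array([-0.01747822,  0.00667151, -0.00105262]), 'finger_force': 0.0, 'opening': 1.000553780889518}
```

View pics/top0.png

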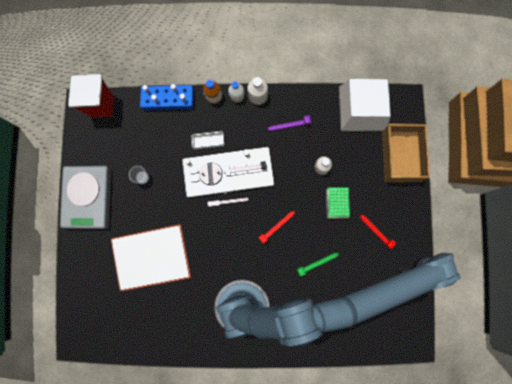

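View pics/scene0.png

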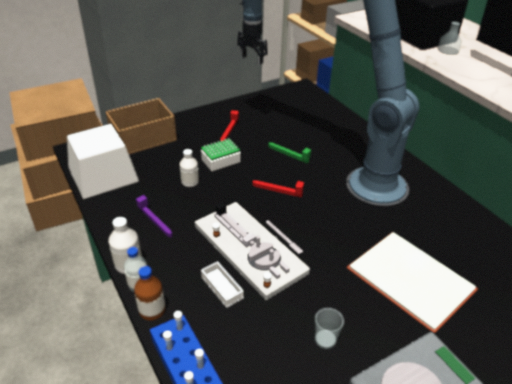

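The top view shows the drive at about (228,172), with the disc near (213,174), the black tail block near (265,167), and vials near (190,178) and (248,156). The rotation is a quaternion, so I'll fix the helper and zoom in.

```bash
sed -i "s/np.array(f\['rotation'\])/Rm(f)/g; s/^def frame/from scipy.spatial.transform import Rotation as Ro\ndef Rm(f): return Ro.from_quat(f['rotation']).as_matrix()\ndef frame/" h.py
python3 - <<'E'
from h import *
import pickle
t=pickle.load(open('top0.pkl','rb'));s=pickle.load(open('scene0.pkl','rb'))
a=cv2.resize(t['pixels'][140:205,175:280],None,fx=7,fy=7,interpolation=cv2.INTER_CUBIC)
b=cv2.resize(s['pixels'][195:300,190:315],None,fx=6,fy=5.5,interpolation=cv2.INTER_CUBIC)
cv2.imwrite('pics/a.png',a[:,:,::-1]);cv2.imwrite('pics/b.png',b[:,:,::-1])
m=(t['pixels'].min(2)>150).astype(np.uint8)
m[:147]=0; m[199:]=0; m[:,:178]=0;m[:,276:]=0
m=cv2.morphologyEx(m,cv2.MORPH_CLOSE,np.ones((9,9)))
c=max(cv2.findContours(m,0,2)[0],key=cv2.contourArea)
W=np.array([ray(t,p[0],.03)[:2] for p in c],np.float32)
r=cv2.minAreaRect(W);print(r);print(cv2.boxPoints(r))
E
```

```text
((0.5542677640914917, 0.05429035425186157), (0.16501054167747498, 0.360280305147171), 7.4735260009765625)
[[ 0.4490329   0.22216892]
 [ 0.49589384 -0.13505083]
 [ 0.6595026  -0.11358821]
 [ 0.6126417   0.24363154]]
```

View pics/a.png

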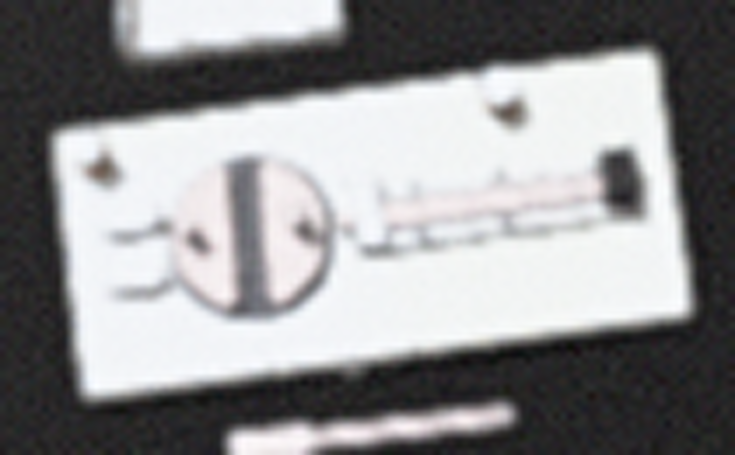

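View pics/b.png

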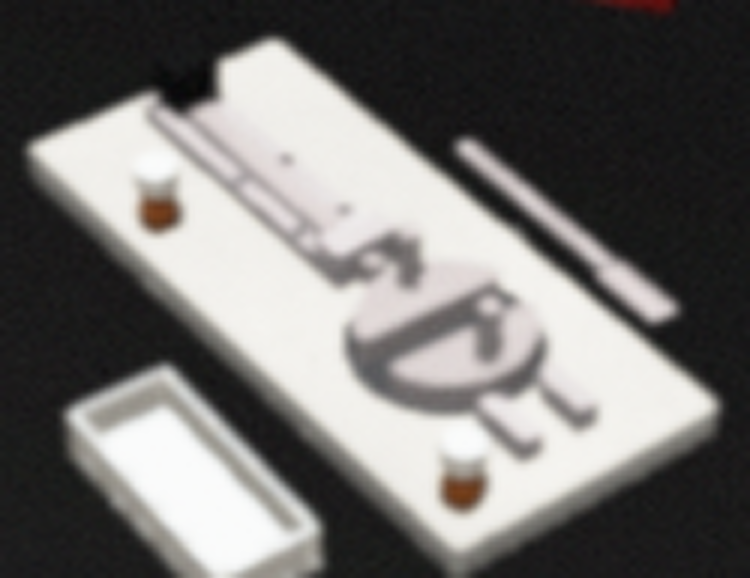

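The crops show the disc centre at about crop (251,236) and the slot running nearly along crop (243,160)–(250,310). The pegs lie on the tail and keeper sides, and the block is at crop (622,183). The vials are well off the disc. Next I'll put numbers on these.

```bash
python3 - <<'E'
from h import *
import pickle
t=pickle.load(open('top0.pkl','rb'));s=pickle.load(open('scene0.pkl','rb'))
A=np.array([.5452,.1237]);yaw=np.radians(97.5);R=np.array([[np.cos(yaw),np.sin(yaw)],[-np.sin(yaw),np.cos(yaw)]])
o=lambda P:(R@(P[:2]-A)*1e3).round(1)
ca=lambda u,v:((u+.5)/7-.5+175,(v+.5)/7-.5+140)
cb=lambda u,v:((u+.5)/6-.5+190,(v+.5)/5.5-.5+195)
# disc centre from slot mask: dark grey within the disc
g=t['pixels'].max(2); m=np.zeros_like(g); m[162:186,206:217]=1; m&=(g<175).astype(np.uint8)
n,l,st,_=cv2.connectedComponentsWithStats(m); k=1+np.argmax(st[1:,4]); ys,xs=np.where(l==k)
W=np.array([ray(t,p,.045)[:2] for p in zip(xs,ys)],np.float32)
vx,vy,x0,y0=cv2.fitLine(W,cv2.DIST_L2,0,.01,.01).ravel()
print('slot',len(W),'own angle',np.degrees(np.arctan2(vy,vx))-97.5,'mid',o(W.mean(0)))
print('disc c top',o(ray(t,ca(252,236),.049)),'scene',o(ray(s,cb(447,335),.049)))
b=(g<90).astype(np.uint8); mm=np.zeros_like(b); mm[158:174,258:270]=b[158:174,258:270]
ys,xs=np.where(mm>0);print('block',o(ray(t,(xs.mean(),ys.mean()),.075)),len(xs))
for nm,f,uv,z in[('vialA',t,ca(100,165),.05),('vialB',t,ca(508,105),.05),('vialAs base',s,cb(462,500),.03),('vialBs',s,cb(158,222),.03)]:print(nm,o(ray(f,uv,z)),ray(f,uv,z).round(3))
print('goal delta over hub', A-observe()['position'][:2])
E
```

```text
slot 101 own angle -90.65963 mid [0.6 7.8]
disc c top [-2.1  3.4] scene [ 8.9 -6.6]
block [-219.1    7. ] 28
vialA [ 81.6 -51. ] [0.585 0.211 0.05 ]
vialB [-160.1  -52.8] [ 0.618 -0.028  0.05 ]
vialAs base [ 87.  -58.8] [0.592 0.218 0.03 ]
vialBs [-157.6  -60.4] [ 0.626 -0.025  0.03 ]
goal delta over hub [0.3897545  0.75397105]
```

```bash
python3 -m handwheel '[[-0.2,0.016,0.0314,0,1.4],[-0.2,0.016,0.0314,0,1.4],[-0.2,0.016,0.0314,0,1.4],[-0.2,0.016,0.0314,0,1.4],[-0.2,0.016,0.0314,0,1.4],[-0.2,0.016,0.0314,0,1.4],[-0.2,0.016,0.0314,0,1.4],[-0.2,0.016,0.0314,0,1.4]]'
python3 -m handwheel '[[-0.2,0.016,0.0314,0,1.4],[-0.2,0.016,0.0314,0,1.4],[-0.2,0.016,0.0314,0,1.4],[-0.2,0.016,0.0314,0,1.4],[-0.2,0.016,0.0314,0,1.4],[-0.2,0.016,0.0314,0,1.4],[-0.2,0.016,0.0314,0,1.4],[-0.2,0.016,0.0314,0,1.4]]'
python3 -m handwheel '[[-0.2,0.016,0.0314,0,1.4],[-0.2,0.016,0.0314,0,1.4],[-0.2,0.016,0.0314,0,1.4],[-0.2,0.016,0.0314,0,1.4],[-0.2,0.016,0.0314,0,1.4],[-0.2,0.016,0.0314,0,1.4],[-0.2,0.016,0.0314,0,1.4],[-0.2,0.016,0.0314,0,1.4]]'
python3 -m handwheel '[[-0.2,0,0,0,1.4],[-0.2,0,0,0,1.4],[-0.2,0,0,0,1.4],[-0.2,0,0,0,1.4],[-0.2,0,0,0,1.4],[-0.2,0,0,0,1.4],[-0.2,0,0,0,1.1],[-0.2,0,0,0,0]]'
python3 - <<'E'
from h import *
o=observe();r=Ro.from_quat(o['tcp_rot']).as_matrix();print(o['joint_pos'].round(2),o['position'],'y yaw',np.degrees(np.arctan2(r[1,1],r[0,1])),o['opening'])
import pickle
s=frame('scene');b=cv2.resize(s['pixels'][150:300,190:340],None,fx=4,fy=4,interpolation=cv2.INTER_CUBIC);cv2.imwrite('pics/c.png',b[:,:,::-1])
E
```

```text
clock: 0.77
position: [0.2838, -0.3779, 0.2308]
tcp_rot: [0.818, 0.575, -0.0, -0.0]
wrist_force: [0.4, 0.0, -0.2]
opening: 0.6
finger_force: 0.0
clock: 1.43
position: [0.4116, -0.127, 0.231]
tcp_rot: [0.453, 0.892, -0.0, -0.0]
wrist_force: [0.5, -0.2, 0.3]
opening: 0.601
finger_force: 0.0
clock: 2.1
position: [0.5399, 0.1237, 0.2308]
tcp_rot: [-0.019, 1.0, -0.0, -0.0]
wrist_force: [0.0, -0.5, 0.3]
opening: 0.599
finger_force: 0.0
clock: 2.77
position: [0.5392, 0.1222, 0.2306]
tcp_rot: [-0.418, 0.908, 0.0, -0.001]
wrist_force: [0.2, 0.3, -0.3]
opening: 0.599
finger_force: 0.0
[ 0.51  0.35 -0.96  1.8   0.31  1.16  1.89] [0.53922155 0.12217269 0.23059762] y yaw 139.43265477140417 0.5986272850813443
```

View pics/c.png

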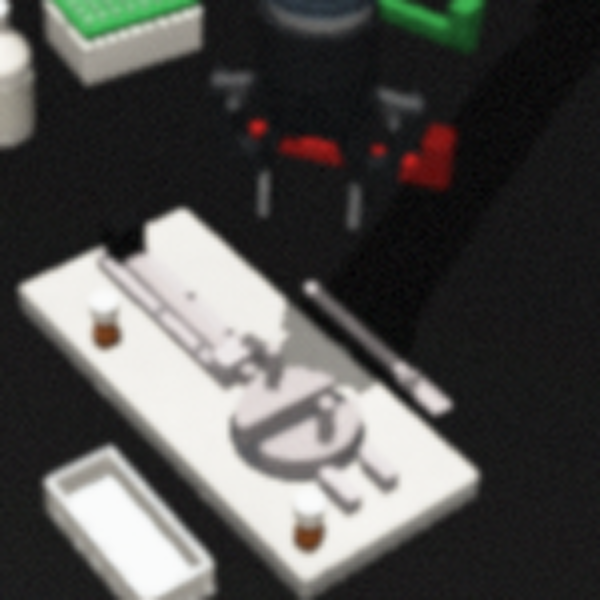

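The open fingers hang at crop (262,190) and (353,205), and the disc is at crop (297,415). I'll refine the disc centre from its pink colour mask in both views before descending.

```bash
python3 - <<'E'
from h import *
import pickle
t=pickle.load(open('top0.pkl','rb'));s=pickle.load(open('scene0.pkl','rb'))
A=np.array([.540,.123]);yaw=np.radians(97.5);R=np.array([[np.cos(yaw),np.sin(yaw)],[-np.sin(yaw),np.cos(yaw)]])
o=lambda P:(R@(P[:2]-A)*1e3).round(1)
for nm,f,(u0,u1,v0,v1) in[('top',t,(196,226,158,190)),('scene',s,(240,290,236,275))]:
    p=f['pixels'].astype(int); m=np.zeros(p.shape[:2],np.uint8)
    q=((p[...,0]-p[...,1]>7)&(p[...,0]>150)).astype(np.uint8); m[v0:v1,u0:u1]=q[v0:v1,u0:u1]
    m=cv2.morphologyEx(m,cv2.MORPH_OPEN,np.ones((3,3)))
    ys,xs=np.where(m>0)
    W=np.array([ray(f,c,.049)[:2] for c in zip(xs,ys)],np.float32)
    h=cv2.convexHull(W); c,r=cv2.minEnclosingCircle(h); M=cv2.fitEllipse(h)
    print(nm,len(W),'circle',o(np.array(c)),r*1e3,'ellipse',o(np.array(M[0])),np.array(M[1])*1e3)
# housing corners check in scene: top-plane rectangle
p=s['pixels'];m=(p.min(2)>140).astype(np.uint8);m=cv2.morphologyEx(m,cv2.MORPH_CLOSE,np.ones((5,5)))
n,l=cv2.connectedComponents(m); c=max(cv2.findContours((l==l[240,220]).astype(np.uint8),0,2)[0],key=cv2.contourArea)
W=np.array([ray(s,q[0],.03)[:2] for q in c],np.float32);r=cv2.minAreaRect(W);print(r,o(np.array(r[0])))
E
```

```text
Traceback (most recent call last):
cv2.error: OpenCV(4.12.0) /io/opencv/modules/imgproc/src/convhull.cpp:143: error: (-215:Assertion failed) total >= 0 && (depth == CV_32F || depth == CV_32S) in function 'convexHull'
```

```bash
python3 - <<'E'
from h import *
import pickle
t=pickle.load(open('top0.pkl','rb'));s=pickle.load(open('scene0.pkl','rb'))
A=np.array([.540,.123]);yaw=np.radians(97.5);R=np.array([[np.cos(yaw),np.sin(yaw)],[-np.sin(yaw),np.cos(yaw)]])
o=lambda P:(R@(P[:2]-A)*1e3).round(1)
for nm,f,(u0,u1,v0,v1) in[('top',t,(196,226,158,190)),('scene',s,(240,290,236,275))]:
    p=cv2.GaussianBlur(f['pixels'],(3,3),0).astype(int); d=(p[...,0]-p[...,1])[v0:v1,u0:u1]
    print(nm,np.percentile(d,[5,25,50,75,95]),p[v0+16,u0:u1:3].tolist()[:6])
    for th in (3,5,7):
        q=((d>=th)&(p[v0:v1,u0:u1,0]>140)).astype(np.uint8)
        q=cv2.morphologyEx(q,cv2.MORPH_OPEN,np.ones((3,3)))
        ys,xs=np.where(q>0)
        if len(xs)<40: continue
        W=np.array([ray(f,(x+u0,y+v0),.049)[:2] for x,y in zip(xs,ys)],np.float32)
        c,r=cv2.minEnclosingCircle(W); print(th,len(W),'circle',o(np.array(c)),r*1e3,'mean',o(W.mean(0)))
p=s['pixels'];m=(p.min(2)>140).astype(np.uint8);m=cv2.morphologyEx(m,cv2.MORPH_CLOSE,np.ones((5,5)))
n,l=cv2.connectedComponents(m); c=max(cv2.findContours((l==l[240,220]).astype(np.uint8),0,2)[0],key=cv2.contourArea)
W=np.array([ray(s,q[0],.03)[:2] for q in c],np.float32);r=cv2.minAreaRect(W);print(r,o(np.array(r[0])))
E
```

```text
top [-3. -2. -1.  6.  8.] [[220, 223, 227], [219, 215, 219], [158, 150, 152], [220, 211, 213], [169, 162, 166], [133, 131, 138]]
3 323 circle [-0.9 -2.1] 46.94720357656479 mean [-1.3 -1.9]
5 274 circle [-1.2 -0.7] 44.44260895252228 mean [-0.9 -0.9]
7 129 circle [2.2 4. ] 42.028892785310745 mean [5.  4.2]
scene [1. 2. 4. 6. 8.] [[243, 242, 238], [243, 242, 238], [241, 239, 235], [223, 217, 214], [225, 217, 216], [220, 213, 211]]
3 777 circle [-2.  -6.3] 94.5168137550354 mean [ 3.7 -4.9]
5 637 circle [-2.  -6.3] 94.5168137550354 mean [-0.3 -6.3]
7 422 circle [-22.7  10.8] 76.76292955875397 mean [-3.6 -7.8]
((0.5421990156173706, 0.05581158399581909), (0.19163475930690765, 0.36361825466156006), 7.639128684997559) [-66.9   6.6]
```

```bash
python3 -m handwheel '[[-0.2,0.0003,0,-0.03,0],[-0.2,0.0003,0,-0.03,0],[-0.2,0.0003,0,-0.03,0],[-0.2,0.0003,0,-0.03,0],[-0.2,0.0003,0,-0.025,0],[-0.2,0,0,-0.015,0],[-0.2,0,0,-0.01,0],[-0.2,0,0,0,0]]'
python3 -m handwheel '[[-0.2,0,0,0,-0.7],[-0.2,0,0,0,-0.7],[-0.2,0,0,0,-0.7],[-0.2,0,0,0,-0.7],[-0.2,0,0,0,-0.7],[-0.2,0,0,0,-0.7],[-0.2,0,0,0,-0.7],[-0.2,0,0,0,0]]'
python3 - <<'E'
from h import *
o=observe();print(o['position'],o['wrist_force'],o['wrist_torque'])
s=frame('scene');b=cv2.resize(s['pixels'][200:290,210:310],None,fx=5,fy=5,interpolation=cv2.INTER_CUBIC);cv2.imwrite('pics/d.png',b[:,:,::-1])
E
```

```text
clock: 3.48
position: [0.54, 0.1222, 0.0595]
tcp_rot: [-0.417, 0.909, 0.0, -0.001]
wrist_force: [0.6, 0.1, -0.1]
opening: 0.605
finger_force: 0.0
clock: 4.15
position: [0.5444, 0.1246, 0.0637]
tcp_rot: [-0.215, 0.977, 0.001, 0.004]
wrist_force: [3.8, 1.8, -0.9]
opening: 0.601
finger_force: 2.3
[0.54439713 0.12455107 0.06372752] [ 3.78359405  1.84280087 -0.89309633] [ 0.61374907 -0.75453179  0.12210952]
```

View pics/d.png

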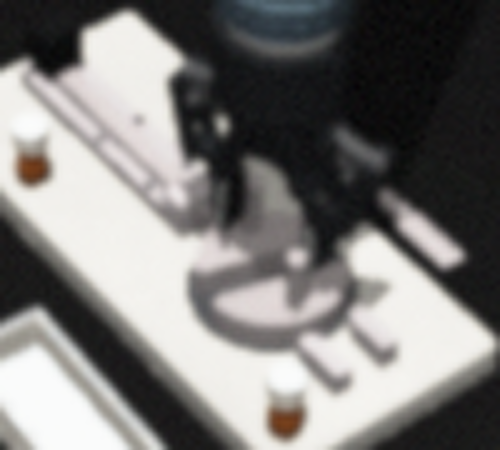

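The fingers are at the pegs and the torque reads about 0.12 N m, so they are pushing. I'll continue and then measure the slot.

```bash
python3 -m handwheel '[[-0.2,0,0,0,-0.7],[-0.2,0,0,0,-0.7],[-0.2,0,0,0,-0.7],[-0.2,0,0,0,-0.7],[-0.2,0,0,0,-0.7],[-0.2,0,0,0,-0.7],[-0.2,0,0,0,-0.7],[-0.2,0,0,0,0]]'
python3 -m handwheel '[[-0.2,0,0,0,-0.7],[-0.2,0,0,0,-0.7],[-0.2,0,0,0,-0.7],[-0.2,0,0,0,-0.7],[-0.2,0,0,0,-0.7],[-0.2,0,0,0,-0.7],[-0.2,0,0,0,-0.7],[-0.2,0,0,0,0]]'
python3 - <<'E'
from h import *
o=observe();r=Ro.from_quat(o['tcp_rot']).as_matrix();print(o['position'],o['wrist_force'],o['wrist_torque'],'y drive',np.degrees(np.arctan2(r[1,1],r[0,1]))-97.5)
s=frame('scene');b=cv2.resize(s['pixels'][200:290,210:310],None,fx=6,fy=6,interpolation=cv2.INTER_CUBIC);cv2.imwrite('pics/e.png',b[:,:,::-1])
E
```

```text
clock: 4.87
position: [0.5441, 0.1243, 0.0636]
tcp_rot: [-0.004, 1.0, 0.001, 0.003]
wrist_force: [3.4, 2.7, 1.7]
opening: 0.6
finger_force: 2.1
clock: 5.53
position: [0.5428, 0.123, 0.0629]
tcp_rot: [0.208, 0.978, 0.0, 0.002]
wrist_force: [3.4, 1.1, 0.6]
opening: 0.601
finger_force: 1.0
[0.54281927 0.12302635 0.06290653] [3.44189801 1.12855052 0.56931163] [-0.02662753 -0.51122866 -0.02955649] y drive -31.558455577915282
```

View pics/e.png

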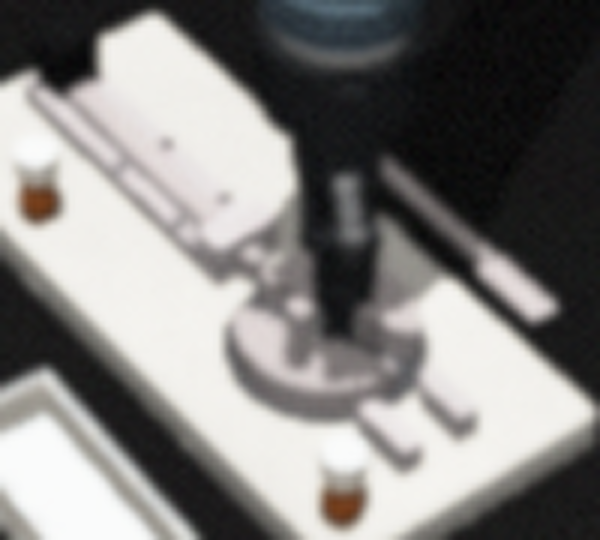

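Slot nearly in line; a peg top shows at crop (300,303) and the slot mouth at crop (395,350). I'll compute the angle from the peg.

```bash
python3 - <<'E'
from h import *
import pickle
s=pickle.load(open('scene0.pkl','rb'))
A=np.array([.541,.122]);yaw=np.radians(97.5);R=np.array([[np.cos(yaw),np.sin(yaw)],[-np.sin(yaw),np.cos(yaw)]])
c=lambda u,v:((u+.5)/6-.5+210,(v+.5)/6-.5+200)
for uv,z in[((300,303),.089),((396,352),.045),((300,362),.049)]:
    q=R@(ray(s,c(*uv),z)[:2]-A)*1e3;print(q,np.hypot(*q),np.degrees(np.arctan2(q[1],q[0])))
for ang in(0,10,20,30,40):
    a=np.radians(ang);P=[]
    for x,y,z in[(0,-32,.089),(0,32,.089),(45,0,.049),(-45,0,.049)]:
        v=np.array([x*np.cos(a)-y*np.sin(a),x*np.sin(a)+y*np.cos(a)])/1e3; P.append([*(R.T@v+A),z])
    print(ang,((proj(s,P)-[210,200])*6+2.5).round().tolist())
E
```

```text
[ 14.99612388 -32.43522693] 35.734124833468464 -65.18698040094932
[35.10893263 11.18372397] 36.84715500718539 17.66894248916926
[ 15.78539083 -31.77255757] 35.47779556154733 -63.58067943059556
0 [[281.0, 284.0], [387.0, 226.0], [391.0, 369.0], [275.0, 259.0]]
10 [[289.0, 290.0], [379.0, 220.0], [403.0, 361.0], [263.0, 266.0]]
20 [[299.0, 296.0], [370.0, 214.0], [413.0, 351.0], [253.0, 276.0]]
30 [[309.0, 300.0], [359.0, 210.0], [420.0, 341.0], [246.0, 286.0]]
40 [[321.0, 303.0], [348.0, 208.0], [424.0, 329.0], [241.0, 297.0]]
```

```bash
python3 -m handwheel '[[-0.2,0,0,0,-0.7],[-0.2,0,0,0,-0.7],[-0.2,0,0,0,-0.7],[-0.2,0,0,0,-0.7],[-0.2,0,0,0,-0.7],[-0.2,0,0,0,-0.5],[-0.2,0,0,0,0],[-0.2,0,0,0,0]]'
python3 - <<'E'
from h import *
import pickle
o=observe();print(o['wrist_force'],o['wrist_torque'])
s=frame('scene');pickle.dump(s,open('s2.pkl','wb'));b=cv2.resize(s['pixels'][220:280,235:295],None,fx=8,fy=8,interpolation=cv2.INTER_CUBIC);cv2.imwrite('pics/f.png',b[:,:,::-1])
A=np.array([.541,.122]);yaw=np.radians(97.5);R=np.array([[np.cos(yaw),np.sin(yaw)],[-np.sin(yaw),np.cos(yaw)]])
for ang in(-10,0,10,20):
    a=np.radians(ang);P=[]
    for x,y,z in[(0,-32,.089),(0,32,.089),(45,0,.049),(-45,0,.049)]:
        v=np.array([x*np.cos(a)-y*np.sin(a),x*np.sin(a)+y*np.cos(a)])/1e3; P.append([*(R.T@v+A),z])
    print(ang,((proj(s,P)-[235,220])*8+3.5).round().tolist())
E
```

```text
clock: 6.25
position: [0.5392, 0.1212, 0.0605]
tcp_rot: [0.375, 0.927, -0.002, -0.002]
wrist_force: [-1.0, -0.8, 0.4]
opening: 0.598
finger_force: 0.7
[-1.03772722 -0.77248676  0.41721094] [-0.18474764  0.22004935  0.05595422]
-10 [[166.0, 209.0], [325.0, 151.0], [304.0, 341.0], [185.0, 177.0]]
0 [[175.0, 218.0], [317.0, 141.0], [322.0, 332.0], [167.0, 185.0]]
10 [[186.0, 227.0], [306.0, 133.0], [338.0, 322.0], [151.0, 195.0]]
20 [[198.0, 234.0], [293.0, 126.0], [351.0, 309.0], [138.0, 208.0]]
```

View pics/f.png

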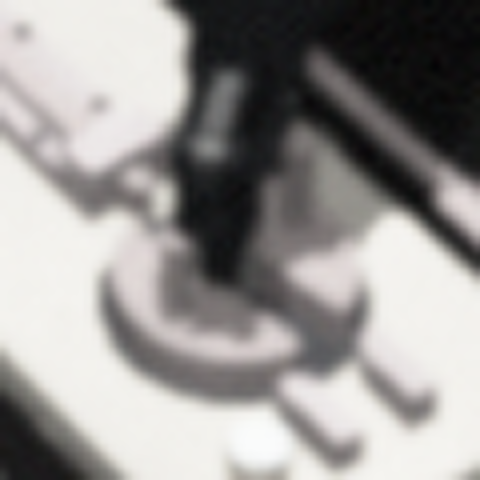

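The slot mouth, at crop (325,325), now points between the keeper cheeks. I'll lift off, shut the fingers, move behind the tail and check.

```bash
python3 -m handwheel '[[-0.2,0,0,0.02,0],[-0.2,0,0,0.03,0],[-0.2,0,0,0.03,0],[-0.2,0,0,0.02,0],[0.5,0,0,0,0],[1,0,0,0,0],[1,0,0,0,0],[1,0,0,0,0]]'
python3 -m handwheel '[[1,0.0045,-0.0325,0,-1],[1,0.0045,-0.0325,0,-1],[1,0.0045,-0.0325,0,-1],[1,0.0045,-0.0325,0,-1],[1,0.0045,-0.0325,0,-1],[1,0.0045,-0.0325,0,-1],[1,0.0045,-0.0325,0,-1],[1,0.0045,-0.0325,0,-0.8]]' 60
python3 -m handwheel '[[1,0,0,0,0],[1,0,0,0,0]]'
python3 - <<'E'
from h import *
import pickle
f=frame('top');s=frame('scene');pickle.dump((f,s),open('fs.pkl','wb'))
a=cv2.resize(f['pixels'][145:200,180:280],None,fx=6,fy=6,interpolation=cv2.INTER_CUBIC);b=cv2.resize(s['pixels'][190:290,200:310],None,fx=5.454,fy=5,interpolation=cv2.INTER_CUBIC)[:,:600]
b2=np.vstack([cv2.resize(a,(600,250)),cv2.resize(b[:350] if 0 else b,(600,350))]);cv2.imwrite('pics/g.png',b2[:,:,::-1])
A=np.array([.541,.122]);yaw=np.radians(97.5);R=np.array([[np.cos(yaw),np.sin(yaw)],[-np.sin(yaw),np.cos(yaw)]])
o=observe();r=Ro.from_quat(o['tcp_rot']).as_matrix();print(o['opening'],'tcp own',R@(o['position'][:2]-A)*1e3,o['position'],'y',np.degrees(np.arctan2(r[1,1],r[0,1])))
p=f['pixels'].max(2)
for lo in(120,150,175):
    m=np.zeros_like(p);m[160:188,203:222]=(p[160:188,203:222]<lo);n,l,st,_=cv2.connectedComponentsWithStats(m)
    if n<2: continue
    k=1+np.argmax(st[1:,4]);ys,xs=np.where(l==k);W=np.array([ray(f,q,.045)[:2] for q in zip(xs,ys)],np.float32)
    v=cv2.fitLine(W,2,0,.01,.01).ravel();print(lo,len(W),'slot ang',np.degrees(np.arctan2(v[1],v[0]))-97.5,R@(W.mean(0)-A)*1e3)
E
```

```text
clock: 6.97
position: [0.5396, 0.1219, 0.1594]
tcp_rot: [0.376, 0.927, -0.001, -0.002]
wrist_force: [-0.9, -0.3, -0.1]
opening: 0.037
finger_force: 0.0
clock: 7.63
position: [0.5758, -0.1389, 0.1593]
tcp_rot: [0.665, 0.747, -0.001, -0.002]
wrist_force: [0.5, 1.2, 0.5]
opening: -0.002
finger_force: 0.0
clock: 7.8
position: [0.5756, -0.1412, 0.1592]
tcp_rot: [0.666, 0.746, -0.001, -0.001]
wrist_force: [-0.3, -0.5, -0.2]
opening: 0.001
finger_force: 0.0
0.0027073774945322216 tcp own [-260.74701854   -1.13991796] [ 0.57616448 -0.1363675   0.15971873] y 6.921672897717875
120 36 slot ang -169.97897 [-6.23758048 -7.67254406]
150 63 slot ang -170.65273 [-7.11025471 -6.20215188]
175 83 slot ang -170.39212 [-8.64865496 -6.40662307]
```

View pics/g.png

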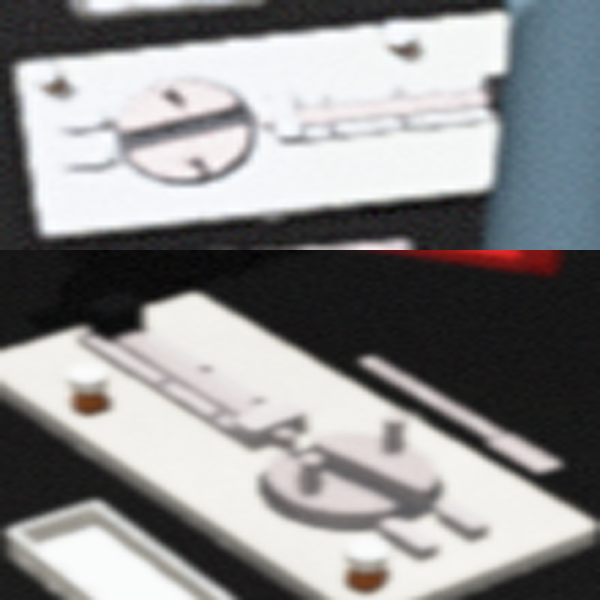

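The slot still sits about +9° off the bar (top half: slot (122,143)–(248,112) against bar (490,97)–(300,120)). That's just past the entry tolerance, so I'll nudge it another 9–10°.

```bash
python3 -m handwheel '[[-0.2,-0.0045,0.0326,0,1.25],[-0.2,-0.0045,0.0326,0,1.25],[-0.2,-0.0045,0.0326,0,1.25],[-0.2,-0.0045,0.0326,0,1.25],[-0.2,-0.0045,0.0326,0,1.25],[-0.2,-0.0045,0.0326,0,1.25],[-0.2,-0.0045,0.0326,0,1.25],[-0.2,-0.0045,0.0326,0,1.25]]' 20
python3 -m handwheel '[[-0.2,0,0,0,0],[-0.2,0,0,0,0],[-0.2,0,0,-0.03,0],[-0.2,0,0,-0.03,0],[-0.2,0,0,-0.02,0],[-0.2,0,0,-0.01,0],[-0.2,0,0,-0.008,0],[-0.2,0,0,0,0]]'
python3 -m handwheel '[[-0.2,0,0,0,-0.7],[-0.2,0,0,0,-0.7],[-0.2,0,0,0,-0.7],[-0.2,0,0,0,-0.7],[-0.2,0,0,0,-0.7],[-0.2,0,0,0,-0.7],[-0.2,0,0,0,0],[-0.2,0,0,0,0]]'
```

```text
clock: 8.57
position: [0.5392, 0.1272, 0.161]
tcp_rot: [0.28, 0.96, 0.0, -0.001]
wrist_force: [-0.2, 0.5, -0.0]
opening: 0.595
finger_force: 0.0
clock: 9.23
position: [0.54, 0.1228, 0.0618]
tcp_rot: [0.285, 0.958, -0.001, -0.001]
wrist_force: [-0.1, -0.3, 0.5]
opening: 0.599
finger_force: 0.0
clock: 9.9
position: [0.5423, 0.1238, 0.0647]
tcp_rot: [0.454, 0.891, 0.001, 0.001]
wrist_force: [0.2, -0.1, 0.1]
opening: 0.599
finger_force: 0.1
```

```bash
python3 -m handwheel '[[-0.2,0,0,0.02,0],[-0.2,0,0,0.03,0],[-0.2,0,0,0.03,0],[-0.2,0,0,0.02,0],[0.5,0,0,0,0],[1,0,0,0,0],[1,0,0,0,0],[1,0,0,0,0]]'
python3 -m handwheel '[[1,0.0045,-0.033,0,-0.7],[1,0.0045,-0.033,0,-0.7],[1,0.0045,-0.033,0,-0.7],[1,0.0045,-0.033,0,-0.7],[1,0.0045,-0.033,0,-0.7],[1,0.0045,-0.033,0,-0.7],[1,0.0045,-0.033,0,-0.7],[1,0.0045,-0.033,0,-0.8]]' 60
python3 -m handwheel '[[1,0,0,0,0],[1,0,0,0,0]]'
cat > m.py <<'E'
from h import *
f=frame('top')
A=np.array([.541,.122]);yaw=np.radians(97.5);R=np.array([[np.cos(yaw),np.sin(yaw)],[-np.sin(yaw),np.cos(yaw)]])
o=observe();r=Ro.from_quat(o['tcp_rot']).as_matrix();print(o['opening'],'tcp own',R@(o['position'][:2]-A)*1e3,o['position'],'y',np.degrees(np.arctan2(r[1,1],r[0,1])))
p=f['pixels'].max(2)
for lo in(120,150,175):
    m=np.zeros_like(p);m[160:188,203:222]=(p[160:188,203:222]<lo);n,l,st,_=cv2.connectedComponentsWithStats(m)
    if n<2: continue
    k=1+np.argmax(st[1:,4]);ys,xs=np.where(l==k);W=np.array([ray(f,q,.045)[:2] for q in zip(xs,ys)],np.float32)
    v=cv2.fitLine(W,2,0,.01,.01).ravel();print(lo,len(W),'slot ang',np.degrees(np.arctan2(v[1],v[0]))-97.5,R@(W.mean(0)-A)*1e3)
E
python3 m.py
```

```text
clock: 10.57
position: [0.5401, 0.1228, 0.162]
tcp_rot: [0.455, 0.891, -0.001, -0.001]
wrist_force: [-0.1, 0.5, -0.3]
opening: 0.032
finger_force: 0.0
clock: 11.23
position: [0.5759, -0.1421, 0.1615]
tcp_rot: [0.661, 0.75, -0.001, -0.001]
wrist_force: [-0.7, -0.5, -0.4]
opening: -0.0
finger_force: 0.0
clock: 11.4
position: [0.5756, -0.1445, 0.1614]
tcp_rot: [0.663, 0.749, -0.001, -0.001]
wrist_force: [0.1, 0.2, 0.5]
opening: -0.0
finger_force: 0.0
0.0025126034072115036 tcp own [-265.78475507   -0.29559291] [ 0.57598494 -0.14147235  0.16155825] y 7.249618779628011
120 35 slot ang -182.21457 [-7.71885642 -6.54111729]
150 64 slot ang -183.69208 [-9.03505894 -4.0318532 ]
175 121 slot ang -183.89699 [-9.44475991  8.35807695]
```

Slot now within about 3°, inside tolerance. Lower behind the tail and push along the bar's direction.

```bash
python3 -m handwheel '[[1,0,0,-0.03,0],[1,0,0,-0.03,0],[1,0,0,-0.02,0],[1,0,0,-0.015,0],[1,0,0,-0.008,0],[1,0,0,0,0],[1,-0.0007,0.005,0,0],[1,-0.0007,0.005,0,0]]'
python3 -m handwheel '[[1,-0.0007,0.005,0,0],[1,-0.0007,0.005,0,0],[1,-0.0007,0.005,0,0],[1,-0.0007,0.005,0,0],[1,-0.0007,0.005,0,0],[1,-0.0007,0.005,0,0],[1,-0.0007,0.005,0,0],[1,-0.0007,0.005,0,0]]'
python3 -m handwheel '[[1,-0.0007,0.005,0,0],[1,-0.0007,0.005,0,0],[1,-0.0007,0.005,0,0],[1,-0.0007,0.005,0,0]]'
```

```text
clock: 12.12
position: [0.5768, -0.13, 0.0614]
tcp_rot: [0.66, 0.751, 0.001, 0.001]
wrist_force: [0.7, 0.6, -0.2]
opening: -0.003
finger_force: 0.0
clock: 12.78
position: [0.571, -0.092, 0.0611]
tcp_rot: [0.661, 0.751, -0.0, 0.001]
wrist_force: [1.0, -4.6, 3.7]
opening: -0.003
finger_force: 2.2
clock: 13.12
position: [0.5673, -0.0702, 0.0603]
tcp_rot: [0.66, 0.751, -0.0, 0.0]
wrist_force: [0.7, -3.5, 3.8]
opening: 0.002
finger_force: 2.1
```

```bash
python3 -m handwheel '[[1,-0.0007,0.005,0,0],[1,-0.0007,0.005,0,0],[1,-0.0007,0.005,0,0],[1,-0.0007,0.005,0,0],[1,-0.0007,0.005,0,0],[1,-0.0007,0.005,0,0],[1,-0.0007,0.005,0,0],[1,-0.0007,0.005,0,0]]'
python3 -m handwheel '[[1,-0.0007,0.005,0,0],[1,-0.0007,0.005,0,0],[1,-0.0007,0.005,0,0],[1,-0.0007,0.005,0,0]]'
python3 -m handwheel '[[1,-0.0005,0.004,0,0],[1,-0.0005,0.004,0,0],[1,-0.0005,0.004,0,0]]'
```

```text
clock: 13.78
position: [0.5615, -0.0302, 0.0602]
tcp_rot: [0.66, 0.751, -0.0, -0.0]
wrist_force: [1.3, -4.4, 3.6]
opening: 0.003
finger_force: 2.2
clock: 14.12
position: [0.5588, -0.0102, 0.0602]
tcp_rot: [0.66, 0.751, -0.0, -0.0]
wrist_force: [0.5, -4.4, 3.0]
opening: 0.0
finger_force: 2.2
clock: 14.37
position: [0.5573, 0.0016, 0.0602]
tcp_rot: [0.66, 0.751, -0.0, -0.0]
wrist_force: [0.4, -4.7, 3.4]
opening: 0.002
finger_force: 2.2
```

```bash
python3 -m handwheel '[[1,-0.0004,0.003,0,0],[1,-0.0004,0.003,0,0],[1,-0.0002,0.0015,0,0],[1,0,0,0,0]]'
python3 -m handwheel '[[1,-0.0004,0.003,0,0],[1,-0.0002,0.0015,0,0],[1,0,0,0,0]]'
```

```text
clock: 14.7
position: [0.5562, 0.0097, 0.0601]
tcp_rot: [0.66, 0.751, 0.0, -0.0]
wrist_force: [1.0, -3.0, 2.0]
opening: -0.002
finger_force: 1.4
clock: 14.95
position: [0.5557, 0.0128, 0.0601]
tcp_rot: [0.66, 0.751, -0.0, 0.0]
wrist_force: [0.2, -5.8, 2.6]
opening: 0.003
finger_force: 2.3
```

```bash
python3 -m handwheel '[[1,-0.0004,0.003,0,0],[1,-0.0002,0.0015,0,0],[1,0,0,0,0]]'
python3 -m handwheel '[[1,-0.0004,0.003,0,0],[1,-0.0002,0.0015,0,0],[1,0,0,0,0]]'
```

```text
clock: 15.2
position: [0.5557, 0.0129, 0.0602]
tcp_rot: [0.661, 0.75, -0.002, 0.002]
wrist_force: [2.1, -10.1, 2.6]
opening: -0.003
finger_force: 5.1
clock: 15.45
position: [0.5556, 0.0129, 0.0602]
tcp_rot: [0.662, 0.749, -0.004, 0.004]
wrist_force: [2.2, -15.3, 3.6]
opening: -0.001
finger_force: 7.9
```

The bar stopped hard at own x ≈ -110, as expected for fully home. I'll back off, rise and check.

```bash
python3 -m handwheel '[[1,0.0015,-0.012,0,0],[1,0.003,-0.02,0,0],[1,0.003,-0.02,0,0],[1,0,0,0.04,0],[1,0,0,0.04,0],[1,0,-0.03,0.04,0],[1,0,-0.04,0.03,0],[1,0,-0.04,0,0]]'
python3 -m handwheel '[[1,0,-0.04,0,0],[1,0,-0.04,0,0],[1,0,0,0,0],[1,0,0,0,0]]'
python3 - <<'E'
from h import *
f=frame('top');s=frame('scene')
a=cv2.resize(f['pixels'][145:200,180:280],None,fx=6,fy=4.545,interpolation=cv2.INTER_CUBIC);b=cv2.resize(s['pixels'][200:290,200:310],(600,345),interpolation=cv2.INTER_CUBIC)
cv2.imwrite('pics/i.png',np.vstack([a,b])[:,:,::-1])
E
```

```text
clock: 16.12
position: [0.5671, -0.1228, 0.205]
tcp_rot: [0.657, 0.754, 0.005, 0.003]
wrist_force: [1.0, -0.2, 0.9]
opening: 0.002
finger_force: 0.0
clock: 16.45
position: [0.5609, -0.2097, 0.1972]
tcp_rot: [0.662, 0.749, 0.0, -0.001]
wrist_force: [-0.1, 1.2, -0.8]
opening: 0.002
finger_force: 0.0
```

View pics/i.png

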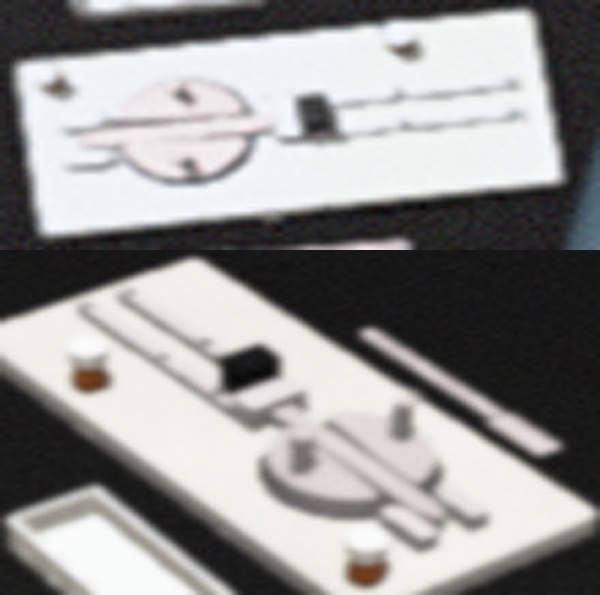

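The bar now runs through the slot into the keeper (top half, from (270,125) to (75,137)). The block sits against the bridge at (315,115), and the vials and spatula haven't moved.

```bash
python3 -c "from station import *; print(hand_in())"
```

```text
the job is handed in; nothing more can be done
None
```

The drive is locked and the job handed in at about 16.5 s: the disc is turned in line, the bar is through it into the keeper, and its block came to a hard stop against the bridge. The last pictures show the nearby vials, trough and spatula where they were, and the arm clear of everything.

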